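# Set the scorer's table for darts night

### The job

Push the lamp dimmer's lever all the way to its full end to work by. Then move every pencil from the wooden block into the mug, point up, so that each leans out over the rim on the side away from the mug's handle, and after that bring the lever to straight up, half light, for the match. Leave the mug standing and do not disturb the can, the dart case or the chalk.

Things in the scene. Friction and masses are not known exactly. Their poses are not given: they have to be found in the camera images.
- tankard: Loose white ceramic mug (0.6 kg) on the table: 90 mm across outside, 100 mm tall, wall 4 mm, inner floor 5 mm above its underside. Origin at the centre of its underside, z up. Its handle is on its +y side, reaching 37 mm beyond the wall; -y is the side away from the handle. It may face any way.
- block: Fixed wooden pencil block, 215 (x) by 60 (y) by 55 mm tall. Origin at the centre of its underside. Five blind holes 13 mm wide, 42 mm deep, in a row along its x axis at x = -84, -42, 0, 42, 84 mm.
- dimmer_knob (a point): Centre of the black ball (28 mm across) on the end of the lamp dimmer's steel lever (10 mm thick). 100 mm from the hinge axis.
- dimmer_hinge (a point): Point on the lever's hinge axis, in the middle of the fixed grey dimmer box (120 by 70 by 30 mm tall), 25 mm above the table. Its y axis is the hinge axis, z is up, and +x points to the full end: the end where the row of steel bars beside the slot is tallest (bars 4 to 29 mm tall, standing on the box).
- dimmer (a joint): Lever angle in rad: 0 at the dark end (leaning 0.85 rad from upright towards the hinge point's -x), 0.85 straight up (half light), 1.7 at the stop at the full end (leaning 0.85 rad to its +x). It stays where it is left; about 1 N at the knob moves it.
- pencil1: Round thick green-lacquered wooden pencil, 11 mm thick, 180 mm long, 20 g, the last 18 mm sharpened to a cone. Origin at the centre of its blunt end, z along it to the point. It starts standing in a hole of the block, point up, foot 13 mm above the table. Between three and five of the five pencils are there; an absent one reads None.
- pencil1_top (a point): The sharpened point of pencil1, 180 mm from its blunt end.
- pencil2: Round thick green-lacquered wooden pencil, 11 mm thick, 180 mm long, 20 g, the last 18 mm sharpened to a cone. Origin at the centre of its blunt end, z along it to the point. It starts standing in a hole of the block, point up, foot 13 mm above the table. Between three and five of the five pencils are there; an absent one reads None.
- pencil2_top (a point): The sharpened point of pencil2, 180 mm from its blunt end.
- pencil3: Round thick green-lacquered wooden pencil, 11 mm thick, 180 mm long, 20 g, the last 18 mm sharpened to a cone. Origin at the centre of its blunt end, z along it to the point. It starts standing in a hole of the block, point up, foot 13 mm above the table. Between three and five of the five pencils are there; an absent one reads None.
- pencil3_top (a point): The sharpened point of pencil3, 180 mm from its blunt end.
- pencil4: Round thick green-lacquered wooden pencil, 11 mm thick, 180 mm long, 20 g, the last 18 mm sharpened to a cone. Origin at the centre of its blunt end, z along it to the point. It starts standing in a hole of the block, point up, foot 13 mm above the table. Between three and five of the five pencils are there; an absent one reads None.
- pencil4_top (a point): The sharpened point of pencil4, 180 mm from its blunt end.
- pencil5: Round thick green-lacquered wooden pencil, 11 mm thick, 180 mm long, 20 g, the last 18 mm sharpened to a cone. Origin at the centre of its blunt end, z along it to the point. It starts standing in a hole of the block, point up, foot 13 mm above the table. Between three and five of the five pencils are there; an absent one reads None.
- pencil5_top (a point): The sharpened point of pencil5, 180 mm from its blunt end.
- dart_case: Bystander: black hard dart case, 160 by 80 by 30 mm, loose. Origin at the centre of its underside. Leave it alone.
- chalk: Bystander: block of cue chalk, 40 by 40 by 35 mm, loose. Origin at the centre of its underside. Leave it alone.
- can: Bystander: aluminium drinks can, 66 mm across, 115 mm tall, loose. Origin at the centre of its underside. Leave it alone.
Mind the look-alikes: they are no part of the job. Leave any orange look-alike of the part that bears dimmer_knob alone.

How it is judged (in metres and radians):
On the way, in this order (a step that is already met when the one before it is completed fails the run):
1. the dimmer lever is at its full end (value of joint dimmer above 1.58 rad), for 0.2 s.
2. every pencil is in the mug, leaning over the side away from the handle, with the lever still at full (horizontal distance between each of pencil1, pencil2, pencil3, pencil4, pencil5 and tankard below 0.045 m and z of pencil1 in the frame of tankard between -0.005 and 0.04 m and angle between pencil1's own z axis and vertical between 0.1 and 0.8 rad and y of each of pencil1_top, pencil2_top, pencil3_top, pencil4_top, pencil5_top in the frame of tankard below -0.02 m and linear speed of each of pencil1, pencil2, pencil3, pencil4, pencil5 below 0.03 m/s and z of pencil2 in the frame of tankard between -0.005 and 0.04 m and angle between pencil2's own z axis and vertical between 0.1 and 0.8 rad and z of pencil3 in the frame of tankard between -0.005 and 0.04 m and angle between pencil3's own z axis and vertical between 0.1 and 0.8 rad and z of pencil4 in the frame of tankard between -0.005 and 0.04 m and angle between pencil4's own z axis and vertical between 0.1 and 0.8 rad and z of pencil5 in the frame of tankard between -0.005 and 0.04 m and angle between pencil5's own z axis and vertical between 0.1 and 0.8 rad and angle between tankard's own z axis and vertical below 0.1 rad and value of joint dimmer above 1.58 rad), for 0.3 s.
3. the lever is straight up (value of joint dimmer between 0.73 and 0.97 rad), for 0.2 s.
At the end, for the whole second after the job is handed in: Every pencil stands at rest with its blunt end inside the mug within 40 mm of its underside, point up, tilted 0.1 to 0.8 rad, its point at least 20 mm from the mug's centre to the side away from the handle; the mug is upright; the lever stands at rest within 0.12 rad of straight up (all of step 3 and horizontal distance between each of pencil1, pencil2, pencil3, pencil4, pencil5 and tankard below 0.045 m and z of pencil1 in the frame of tankard between -0.005 and 0.04 m and angle between pencil1's own z axis and vertical between 0.1 and 0.8 rad and y of each of pencil1_top, pencil2_top, pencil3_top, pencil4_top, pencil5_top in the frame of tankard below -0.02 m and linear speed of each of pencil1, pencil2, pencil3, pencil4, pencil5 below 0.03 m/s and z of pencil2 in the frame of tankard between -0.005 and 0.04 m and angle between pencil2's own z axis and vertical between 0.1 and 0.8 rad and z of pencil3 in the frame of tankard between -0.005 and 0.04 m and angle between pencil3's own z axis and vertical between 0.1 and 0.8 rad and z of pencil4 in the frame of tankard between -0.005 and 0.04 m and angle between pencil4's own z axis and vertical between 0.1 and 0.8 rad and z of pencil5 in the frame of tankard between -0.005 and 0.04 m and angle between pencil5's own z axis and vertical between 0.1 and 0.8 rad and angle between tankard's own z axis and vertical below 0.1 rad and velocity of joint dimmer between -0.05 and 0.05 rad/s); the robot touches nothing.
It fails at once if the dart case is moved by more than 30 mm (distance of dart_case from where it was at the start of the episode above 0.03 m).
It fails at once if the chalk is moved by more than 30 mm (distance of chalk from where it was at the start of the episode above 0.03 m).
It fails at once if the can is moved by more than 30 mm (distance of can from where it was at the start of the episode above 0.03 m).
Of pencil1, pencil2, pencil3, pencil4, pencil5 only 3 to 5 are there at a start; the rules pass over those that are not, and their reading is None.
At some moment in a run one of tankard may be knocked a few centimetres aside while the robot is not near it.
It also fails if it takes over 210 s, if anything falls off the work surface, if the arm or the gripper's body presses on something with over 40 N, if the wrist force passes 120 N, or if a joint passes its speed limit or range.

### The arm

A 6-joint arm with a two-finger parallel gripper is mounted at the origin on the work surface. World frame = base frame: x ahead of the robot, y to its left, z up, the work surface at z = 0. Lengths are in mm, angles in rad, forces in N, time in s.
With the tool pointing down it reaches from about 375 to 975 mm from the base axis. Payload 3.8 kg.
Tool frame: the origin (TCP) lies at the very end of the fingers, on their centre line; the grasp point (between the pads) lies 19 mm behind it; x points along the fingers, y is the direction in which the jaws open and shut, and the axes are right-handed (so a half turn about x gives the same grasp; the last joint's range is limited). The gripper opens to 88 mm and grips with 3 to 60 N. Pads are 18 mm wide; open, the fingers measure 123 mm over their backs; the gripper's body (75 mm by 187 mm) begins 45 mm behind the grasp point.
Start: joints at [1.096, 0.264, 1.604, -0, 1.274, -0.037], TCP at [286.162, 611.334, 238.706] pointing down, gripper open.
Joint ranges: [-2.63, 2.63], [-0.94, 2.18], [0.31, 2.57], [-1.31, 4.45], [0, 2.66], [-2.55, 2.55]. Speed limits (rad/s): [2.57, 2.57, 3.14, 3.14, 3.14, 3.14].

### API

Orientations are given as a unit quaternion [w, x, y, z].
In Python, from rig import env, vision, order gives the robot as it stands.
- The arm moves only by the shell command python3 -m inch 'ROWS' [FORCE]. ROWS is JSON, a list of rows, each an object with "linear": the shift along the world's x, y, z scaled (see below), a list of three; "turn": the turn, a rotation vector about the world's x, y, z scaled (see below), a list of three; "hand": the opening, from -1 (shut) to 1 (fully open). A call has 1 to 5 rows; each row shifts and turns the commanded pose from where the row before left it; what a row does not reach is not made up. The controller multiplies each number of a shift by 50 mm and each number of a turn by 6 degrees. A row lasts 1/8 s, in which the tool goes at most 62.5 mm and 10.7 degrees, less where a joint would pass 70% of its speed; a pose out of reach is approached as far as the arm can. A call with a number of a shift or a turn outside -1 to 1 is refused whole. A call with a gripper value outside its range is refused whole. The fingers move at their own pace and stop on an object; FORCE is the grip in N (left out, the last holds). Time passes only in rows, so rows that do not move let the fingers close. It gives the time, the measured TCP pose, the force and the opening at its end, in the units of the state.
- env.sense(): the state, without advancing time (a new reading comes with each control period).
- vision.camera(name): name is "side" or "top" or "wrist"; returns the picture (384x512x3 uint8, red, green, blue); there is no depth.
- vision.camera_info(name): a dict with "fx", "fy", "cx", "cy" (pixels), "camera_from_world" (4x4, takes a point from world to camera coordinates); the wrist camera has in their place "mount" (4x4, takes a point from camera to tool coordinates, whose origin is the TCP and whose axes are the tool frame's). Camera axes: x right, y up, looking along -z (the intrinsics and any distortion apply to the point x, -y, -z); pixel columns grow to the right and rows downward; lengths in mm; the calibration is good to about 2 mm. A picture is of the moment at which its call begins: read the wrist's pose just before it. camera_info takes no time and is no camera call.
- order.job_done(): hands the job in, once; it reports no verdict.
The state is a dict: "clock": time; "q": joint angles; "qd": joint speeds; "joint_efforts": joint torques, N m; "tool_pos": TCP position; "eef_rot": TCP orientation; "wrist_force": force on the tool from outside, world axes, zero at the start; "torque": the same for the moment, N m; "grip_width": finger opening in mm.
Only numpy, scipy, OpenCV 4.12 (cv2) and the standard library are available. Lean on these libraries where they do the work, as an engineer would, in place of code of your own. Each camera call takes 0.05 s, during which the arm holds its last target. There are 200 camera calls.

## Working session

There is one attempt and no reset: what is moved stays moved. The work goes in short steps, Python scripts to look and compute and a shell command to move; the robot and the scene stay as the last step left them, time stands still between calls to the robot, and variables do not carry over. Pictures are saved under pics/ and viewed, about 12 in all and at most 16, crops included, and the job is handed in when it is done.

```bash
ls; mkdir -p pics
python3 - <<'E'
from rig import env, vision, order
import cv2,numpy as np
print(env.sense())
for n in("top","side"):
    im=vision.camera(n); cv2.imwrite(f"pics/{n}0.png",im[:,:,::-1])
    i=vision.camera_info(n); print(n,{k:(np.round(v,3).tolist() if k=="camera_from_world" else v) for k,v in i.items()})
i=vision.camera_info("wrist");print(i)
E
```

```text
pics
{'clock': 0.0, 'q': array([ 1.09609059e+00,  2.64711822e-01,  1.60535878e+00, -3.68613158e-05,
        1.27371110e+00, -3.69205917e-02]), 'qd': array([-6.30868667e-04, -2.37104364e-04, -2.58784955e-03,  1.40861098e-03,
        7.91481335e-04,  2.17154096e-05]), 'joint_efforts': array([ 2.41687812e-03, -5.02113247e+01, -3.56873953e+01,  7.27700489e-02,
        2.94384698e-02, -1.82311906e-04]), 'tool_pos': array([285.85609454, 610.69878531, 237.4240842 ]), 'eef_rot': array([ 0.69005081,  0.15279162,  0.69041837, -0.15429544]), 'wrist_force': array([ 0.45898706,  0.81867847, -0.14858351]), 'torque': array([ 0.01459142, -0.02857986,  0.00534567]), 'grip_width': 88.26056686562015}
top {'fx': 495.7758505461454, 'fy': 495.7758505461454, 'cx': 257.453520967658, 'cy': 188.4145226314616, 'camera_from_world': [[0.02, -1.0, -0.012, 3.434], [0.999, 0.019, 0.038, -540.997], [-0.037, -0.013, 0.999, -1766.404], [0.0, 0.0, 0.0, 1.0]]}
side {'fx': 444.88627016169687, 'fy': 444.88627016169687, 'cx': 262.5149587536129, 'cy': 198.95486376057903, 'camera_from_world': [[0.968, -0.249, 0.015, -534.974], [0.122, 0.526, 0.842, -197.807], [-0.217, -0.813, 0.54, -1365.101], [0.0, 0.0, 0.0, 1.0]]}
{'fx': 338.62145733380015, 'fy': 338.62145733380015, 'cx': 257.1453918751622, 'cy': 189.88679033763356, 'mount': array([[ 8.73284785e-04,  3.09014090e-01, -9.51057059e-01,
        -1.45320117e+02],
       [ 9.99999478e-01,  2.34548546e-04,  9.94433642e-04,
         3.57380294e-02],
       [ 5.30363058e-04, -9.51057431e-01, -3.09013724e-01,
        -8.02580045e+01],
       [ 0.00000000e+00,  0.00000000e+00,  0.00000000e+00,
         1.00000000e+00]])}
```

View pics/top0.png

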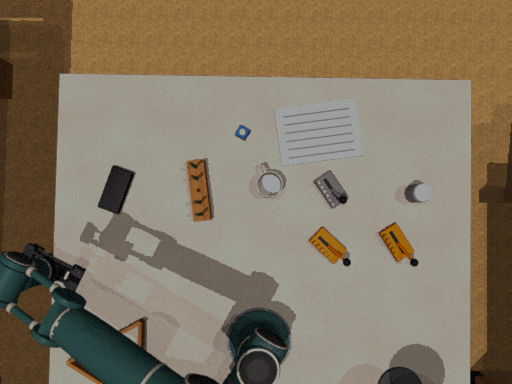

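View pics/side0.png

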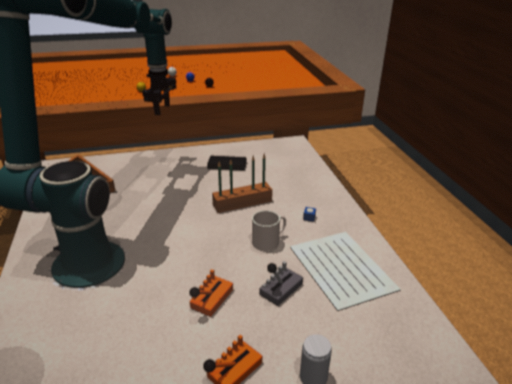

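The top view shows a grey dimmer at (330,188) with its knob at (342,198). The orange look-alikes are at (328,245) and (398,243), the mug is at (270,183) with its handle up at (265,168), and the block is at (200,190). The side view shows four pencils. I choose the grey dimmer and will check it with a close crop.

```bash
cat > h.py <<'E'
import numpy as np,cv2
from rig import env,vision
from scipy.spatial.transform import Rotation as R
def cam(n,s=None):
    i=vision.camera_info(n)
    if n=="wrist":
        s=s or env.sense(); q=s["eef_rot"]; W=np.eye(4); W[:3,:3]=R.from_quat([q[1],q[2],q[3],q[0]]).as_matrix(); W[:3,3]=s["tool_pos"]
        T=np.linalg.inv(W@i["mount"])
    else: T=np.array(i["camera_from_world"])
    return i,T
def proj(c,p):
    i,T=c; v=T[:3,:3]@np.array(p,float)+T[:3,3]
    return np.array([i["cx"]+i["fx"]*v[0]/-v[2], i["cy"]-i["fy"]*v[1]/-v[2]])
def ray(c,uv):
    i,T=c; d=np.array([(uv[0]-i["cx"])/i["fx"],-(uv[1]-i["cy"])/i["fy"],-1]); Rm=T[:3,:3]
    return -Rm.T@T[:3,3], Rm.T@d/np.linalg.norm(d)
def plane(c,uv,z):
    o,d=ray(c,uv); return o+d*(z-o[2])/d[2]
def tri(c1,u1,c2,u2):
    o1,d1=ray(c1,u1);o2,d2=ray(c2,u2)
    A=np.array([d1,-d2]).T; t=np.linalg.lstsq(A,o2-o1,rcond=None)[0]
    a,b=o1+t[0]*d1,o2+t[1]*d2; return (a+b)/2,np.linalg.norm(a-b)
def ax():
    s=env.sense();q=s["eef_rot"];M=R.from_quat([q[1],q[2],q[3],q[0]]).as_matrix()
    return s,M
def save(im,name): cv2.imwrite("pics/"+name,im[:,:,::-1])
E
python3 - <<'E'
import cv2
t=cv2.imread("pics/top0.png");s=cv2.imread("pics/side0.png")
a=cv2.resize(t[148:228,180:360],None,fx=4.4,fy=4.4,interpolation=cv2.INTER_CUBIC)
b=cv2.resize(s[145:310,185:335],None,fx=3.6,fy=3.6,interpolation=cv2.INTER_CUBIC)
cv2.imwrite("pics/a.png",a);cv2.imwrite("pics/b.png",b)
E
```

```text
(no output)
```

View pics/a.png

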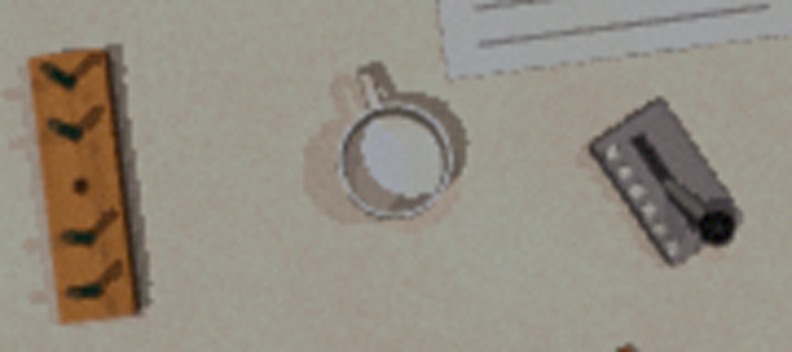

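View pics/b.png

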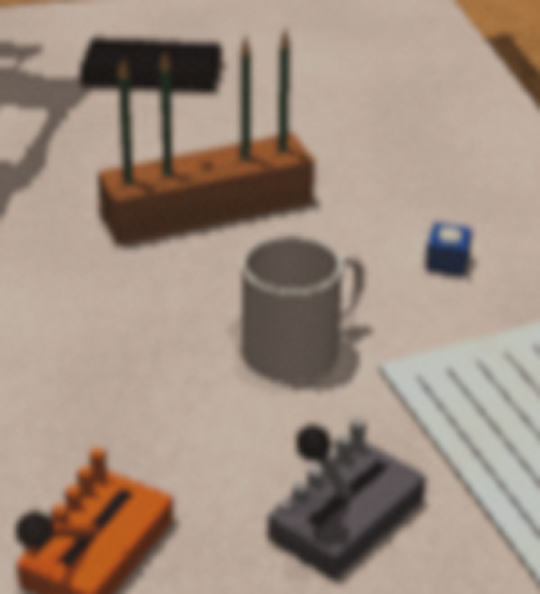

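Crop of the top view: the lever leans to the lower right (knob at 717,227). The tallest bar is at the upper-right end in the side crop (358,435), which is the +x,+y end, so the full end is upper left in the top view. Four pencils stand in the block and its centre hole is empty. The grey dimmer is confirmed as the one to use.

Run:
```python
from h import *
T,S=cam("top"),cam("side")
t=lambda x,y:(180+x/4.4-.4,148+y/4.4-.4); s=lambda x,y:(185+x/3.6-.4,145+y/3.6-.4)
np.set_printoptions(precision=1,suppress=True)
print("knob",tri(T,t(717,227),S,s(313,442)))
print("box",[plane(T,t(*p),30)[:2] for p in((592,147),(660,98),(740,215),(676,265))], plane(T,t(667,181),30))
print("bar top tall side", plane(S,s(358,425),55), )
B=[plane(T,t(*p),55) for p in((28,58),(105,48),(137,313),(60,322))]
print("block",B,np.mean(B,0),"hole3",plane(T,t(81,186),55))
for a in((57,75),(68,130),(77,238),(88,291)): print("hole?",plane(T,t(*a),55))
for b in((124,185),(168,177),(246,160),(284,150)): print("hole side",plane(S,s(*b),55))
for b in((123,60),(165,55),(246,38),(285,32)): print("tip side@193",plane(S,s(*b),193))
print("mug",plane(T,t(396,161),100),"handle",plane(T,t(372,70),60), "side rim",plane(S,s(293,266),100))
im=vision.camera("top")
print("can",plane(T,(420,190),115),"chalk",plane(T,(243,132),35),"case",plane(T,(117,189),30))
```

```text
knob (array([ 505.7, -273.9,  115.6]), np.float64(1.0183466546000355))
box [array([ 570.2, -186.4]), array([ 610.7, -240.5]), array([ 517.8, -305.9]), array([ 476.7, -255.2])] [ 544. -247.   30.]
bar top tall side [ 566.  -196.5   55. ]
block [array([631.2, 266. ,  55. ]), array([640.4, 204.8,  55. ]), array([430.2, 174.3,  55. ]), array([421.8, 235.3,  55. ])] [530.9 220.1  55. ] hole3 [530.  221.2  55. ]
hole? [618.1 242.5  55. ]
hole? [574.4 232.7  55. ]
hole? [488.7 223.4  55. ]
hole? [446.8 213.7  55. ]
hole side [443.  205.6  55. ]
hole side [488.6 210.6  55. ]
hole side [572.8 224.9  55. ]
hole side [615.8 235.4  55. ]
tip side@193 [448.  209.6 193. ]
tip side@193 [488.9 210.9 193. ]
tip side@193 [573.1 228.5 193. ]
tip side@193 [613.7 232.7 193. ]
mug [552.6 -28.1 100. ] handle [626.4  -8.2  60. ] side rim [554.5 -29.9 100. ]
can [ 542.2 -533.2  115. ] chalk [739.3  69.   35. ] case [528.3 513.   30. ]
```

Run:
```python
from h import *
s,M=ax(); print(np.round(M,3)); print("jaw yaw deg",np.degrees(np.arctan2(M[1,1],M[0,1])))
```

```text
[[-0.001  0.424  0.906]
 [-0.001  0.906 -0.424]
 [-1.    -0.002 -0.   ]]
jaw yaw deg 64.9140802523472
```

```bash
python3 -m inch '[{"linear":[0.25,-0.98,0],"turn":[0,0,-1],"hand":0.15},{"linear":[0.25,-0.98,0],"turn":[0,0,-1],"hand":0.15},{"linear":[0.25,-0.98,0],"turn":[0,0,-1],"hand":0.15},{"linear":[0.25,-0.98,0],"turn":[0,0,-1],"hand":0.15},{"linear":[0.25,-0.98,0],"turn":[0,0,-1],"hand":0.15}]'
python3 -m inch '[{"linear":[0.25,-0.98,0],"turn":[0,0,0],"hand":0.15},{"linear":[0.25,-0.98,0],"turn":[0,0,0],"hand":0.15},{"linear":[0.25,-0.98,0],"turn":[0,0,0],"hand":0.15},{"linear":[0.25,-0.98,0],"turn":[0,0,0],"hand":0.15},{"linear":[0.25,-0.98,0],"turn":[0,0,0],"hand":0.15}]'
python3 -m inch '[{"linear":[0.25,-0.98,0],"turn":[0,0,0],"hand":0.15},{"linear":[0.25,-0.98,0],"turn":[0,0,0],"hand":0.15},{"linear":[0.25,-0.98,0],"turn":[0,0,0],"hand":0.15},{"linear":[0.25,-0.98,0],"turn":[0,0,0],"hand":0.15},{"linear":[0.2,-0.98,0],"turn":[0,0,0],"hand":0.15}]'
python3 -m inch '[{"linear":[0.2,-0.98,0],"turn":[0,0,0],"hand":0.15},{"linear":[0.2,-0.98,0],"turn":[0,0,0],"hand":0.15},{"linear":[0.2,-0.98,0],"turn":[0,0,0],"hand":0.15},{"linear":[0,0,0],"turn":[0,0,0],"hand":0.15},{"linear":[0,0,0],"turn":[0,0,0],"hand":0.15}]'
python3 - <<'E'
from h import *
s,M=ax();print(s["tool_pos"],np.degrees(np.arctan2(M[1,1],M[0,1])),s["grip_width"])
c=cam("wrist",s);im=vision.camera("wrist");save(im,"w1.png");print([proj(c,p) for p in((505.7,-274,115.6),(606,-204,91),(553,-28,100))])
E
```

```text
clock: 0.78
tool_pos: [348.7, 364.6, 238.4]
eef_rot: [0.626, 0.328, 0.626, -0.328]
wrist_force: [0.1, -0.2, 0.2]
grip_width: 51.0
clock: 1.4
tool_pos: [411.1, 119.7, 238.6]
eef_rot: [0.627, 0.327, 0.627, -0.327]
wrist_force: [1.4, 0.2, -0.8]
grip_width: 50.7
clock: 2.02
tool_pos: [471.2, -125.3, 238.6]
eef_rot: [0.627, 0.327, 0.627, -0.327]
wrist_force: [0.4, 0.3, 0.2]
grip_width: 50.5
clock: 2.65
tool_pos: [500.7, -270.2, 238.1]
eef_rot: [0.626, 0.327, 0.627, -0.327]
wrist_force: [-0.7, -0.2, 0.1]
grip_width: 50.6
[ 500.67698559 -270.20151562  238.07621473] 34.87575208564497 50.64907928490622
[array([259.73135124, 189.1323512 ]), array([395.5724057 , 180.69262157]), array([511.09370288, -50.27467051])]
```

View pics/w1.png

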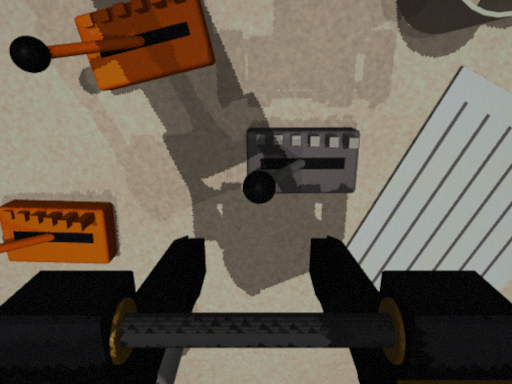

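The wrist view shows the black knob at (259,186) on the grey dimmer, against a prediction of (260,189). The jaws lie along the slot, so I descend astride the knob and push.

```bash
python3 -m inch '[{"linear":[0.05,-0.04,-0.9],"turn":[0,0,0],"hand":0.15},{"linear":[0.05,-0.04,-0.9],"turn":[0,0,0],"hand":0.15},{"linear":[0,0,-0.9],"turn":[0,0,0],"hand":0.15},{"linear":[0,0,0],"turn":[0,0,0],"hand":0.15}]' 
python3 -m inch '[{"linear":[0.4,0.28,0],"turn":[0,0,0],"hand":0.15},{"linear":[0.4,0.28,0],"turn":[0,0,0],"hand":0.15},{"linear":[0.4,0.28,0],"turn":[0,0,0],"hand":0.15},{"linear":[0.4,0.28,-0.15],"turn":[0,0,0],"hand":0.15},{"linear":[0.3,0.21,-0.2],"turn":[0,0,0],"hand":0.15}]'
python3 -m inch '[{"linear":[0.2,0.14,0],"turn":[0,0,0],"hand":0.15},{"linear":[0.16,0.11,0],"turn":[0,0,0],"hand":0.15},{"linear":[0,0,0],"turn":[0,0,0],"hand":0.15},{"linear":[0,0,0],"turn":[0,0,0],"hand":0.15}]'
```

```text
clock: 3.2
tool_pos: [502.9, -271.3, 99.8]
eef_rot: [0.624, 0.327, 0.63, -0.326]
wrist_force: [-0.1, 0.6, -0.5]
grip_width: 51.0
clock: 3.82
tool_pos: [603.2, -207.0, 86.3]
eef_rot: [0.628, 0.327, 0.627, -0.327]
wrist_force: [-0.5, -1.2, 1.1]
grip_width: 50.6
clock: 4.32
tool_pos: [614.7, -197.4, 84.4]
eef_rot: [0.624, 0.325, 0.63, -0.329]
wrist_force: [-9.1, -6.4, 1.8]
grip_width: 50.5
```

Contact force is 11 N, so the lever is at its stop. I'll back off, raise and verify.

```bash
python3 -m inch '[{"linear":[-0.15,-0.1,0],"turn":[0,0,0],"hand":0.3},{"linear":[0,0,0.9],"turn":[0,0,0],"hand":0.3},{"linear":[0,0,0.9],"turn":[0,0,0],"hand":0.3},{"linear":[0,0,0.9],"turn":[0,0,0],"hand":0.3},{"linear":[0,0,0.5],"turn":[0,0,0],"hand":0.3}]'
python3 - <<'E'
from h import *
S,T=cam("side"),cam("top")
print("pred full knob side",proj(S,(606,-204,91)))
a=vision.camera("side"); t=vision.camera("top")
c=cv2.resize(a[230:310,225:335],None,fx=5,fy=5,interpolation=cv2.INTER_CUBIC)
d=cv2.resize(t[150:216,250:360],None,fx=5,fy=5,interpolation=cv2.INTER_CUBIC)
save(np.vstack([c[:260],d]),"s2.png")
E
```

```text
clock: 4.95
tool_pos: [613.0, -201.0, 249.9]
eef_rot: [0.629, 0.328, 0.625, -0.327]
wrist_force: [-0.1, 0.2, 0.6]
grip_width: 57.1
pred full knob side [298.62477003 252.65081551]
```

View pics/s2.png

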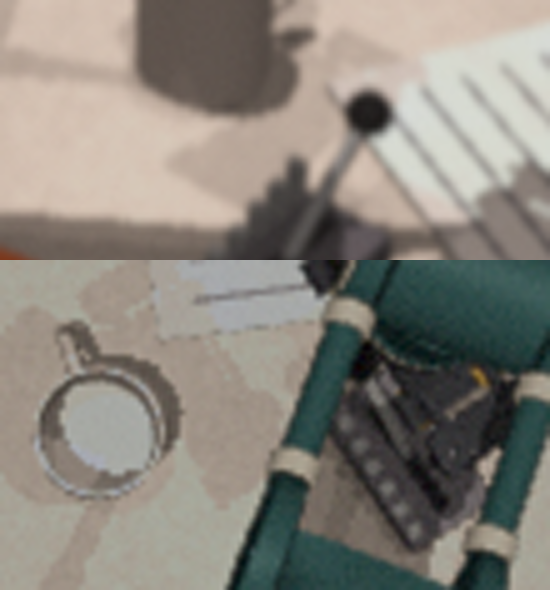

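The knob is at side pixel (298.6,252.4), exactly where full is predicted. The mug is unmoved, with its centre at top pixel (270,184.6) and its handle at about 17° from world +x. Next I go above the farthest pencil with the jaws across the row.

```bash
python3 -m inch '[{"linear":[0,0.87,0],"turn":[0,0,1],"hand":-0.1},{"linear":[0,0.87,0],"turn":[0,0,1],"hand":-0.1},{"linear":[0,0.87,0],"turn":[0,0,1],"hand":-0.1},{"linear":[0,0.87,0],"turn":[0,0,1],"hand":-0.1},{"linear":[0,0.87,0],"turn":[0,0,1],"hand":-0.1}]' >/dev/null
python3 -m inch '[{"linear":[0,0.87,0],"turn":[0,0,1],"hand":-0.1},{"linear":[0,0.87,0],"turn":[0,0,1],"hand":-0.1},{"linear":[0,0.87,0],"turn":[0,0,1],"hand":-0.1},{"linear":[0,0.87,0],"turn":[0,0,1],"hand":-0.1},{"linear":[0,0.8,0],"turn":[0,0,1],"hand":-0.1}]'>/dev/null
python3 -m inch '[{"linear":[0,0,0],"turn":[0,0,0.6],"hand":-0.1},{"linear":[0,0,0],"turn":[0,0,0],"hand":-0.1},{"linear":[0,0,0],"turn":[0,0,0],"hand":-0.1}]'
python3 - <<'E'
from h import *
s,M=ax();print(s["tool_pos"],np.degrees(np.arctan2(M[1,1],M[0,1])),M[:,0],s["q"])
c=cam("wrist",s);im=vision.camera("wrist");save(im,"w3.png")
for x,y in((613.6,231.8),(572,225.6),(489,213.4),(447.4,207.2)): print(proj(c,(x,y,193)),proj(c,(x,y,55)))
E
```

```text
clock: 6.68
tool_pos: [611.3, 230.4, 245.1]
eef_rot: [0.705, -0.052, 0.706, 0.052]
wrist_force: [0.4, 0.1, -0.3]
grip_width: 39.7
[611.28455494 230.37601431 245.05280756] 98.42670609883618 [-1.44676468e-03 -3.91958962e-04 -9.99998877e-01] [ 3.22239745e-01  2.20514066e-01  1.64550235e+00  9.02598996e-05
  1.27707267e+00 -1.39565641e+00]
[259.29712357 218.30034171] [258.47369052 165.79309458]
[259.33574952 152.50442785] [258.46492999 123.99767086]
[259.75633151  -7.83332139] [258.63156911  30.08163264]
[ 259.84093042 -107.46985868] [258.62861781 -23.22561106]
```

View pics/w3.png

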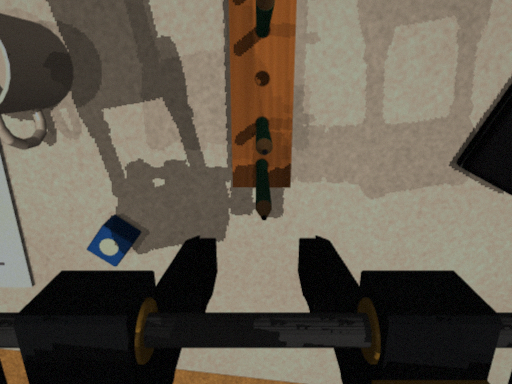

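The wrist view shows the first pencil's tip at (263,217) and foot at (263,163), about 2.4 mm to the jaw's +y compared with prediction. I'll correct for that and grasp.

```bash
python3 -m inch '[{"linear":[0.04,0.06,-0.5],"turn":[0,0,0],"hand":-0.1},{"linear":[0,0,-0.8],"turn":[0,0,0],"hand":-0.1},{"linear":[0,0,-0.8],"turn":[0,0,0],"hand":-0.1},{"linear":[0,0,0],"turn":[0,0,0],"hand":-0.1}]' 15
python3 -m inch '[{"linear":[0,0,0],"turn":[0,0,0],"hand":-1},{"linear":[0,0,0],"turn":[0,0,0],"hand":-1},{"linear":[0,0,0],"turn":[0,0,0],"hand":-1},{"linear":[0,0,0],"turn":[0,0,0],"hand":-1}]' 15
python3 -m inch '[{"linear":[0,0,0.5],"turn":[0,0,0],"hand":-1},{"linear":[0,0,0.6],"turn":[0,0,0],"hand":-1},{"linear":[0,0,0.8],"turn":[0,0,0],"hand":-1},{"linear":[0,0,0.8],"turn":[0,0,0],"hand":-1},{"linear":[0,0,0],"turn":[0,0,0],"hand":-1}]' 15
```

```text
clock: 7.22
tool_pos: [610.7, 232.1, 136.9]
eef_rot: [0.702, -0.053, 0.708, 0.051]
wrist_force: [0.6, -0.0, -0.9]
grip_width: 39.8
clock: 7.72
tool_pos: [614.8, 234.3, 143.2]
eef_rot: [0.706, -0.052, 0.704, 0.053]
wrist_force: [-0.1, 0.1, 4.7]
grip_width: 10.2
clock: 8.35
tool_pos: [615.9, 234.6, 281.3]
eef_rot: [0.708, -0.052, 0.702, 0.053]
wrist_force: [-0.2, 0.8, 0.3]
grip_width: 10.4
```

The pencil is held (opening 10.3 mm). I'll recheck the mug automatically, then carry.

```bash
cat >> h.py <<'E'
def mug(c0=(553,-29)):
    T=cam("top");im=vision.camera("top");u,v=proj(T,(*c0,100)).astype(int);x0,y0=u-32,v-32
    g=cv2.resize(cv2.cvtColor(im[y0:y0+64,x0:x0+64],cv2.COLOR_RGB2GRAY),None,fx=8,fy=8,interpolation=cv2.INTER_CUBIC)
    h=cv2.HoughCircles(cv2.GaussianBlur(g,(0,0),3),cv2.HOUGH_GRADIENT,1.5,400,param1=60,param2=20,minRadius=95,maxRadius=122)
    if h is None: return None
    x,y,r=h[0,0]; return plane(T,(x0+(x+.5)/8-.5,y0+(y+.5)/8-.5),100),r
E
python3 -c "
from h import *
print(mug())"
python3 -m inch '[{"linear":[-0.26,-0.96,0],"turn":[0,0,0],"hand":-1},{"linear":[-0.26,-0.96,0],"turn":[0,0,0.72],"hand":-1},{"linear":[-0.26,-0.96,0],"turn":[0,0,0.72],"hand":-1},{"linear":[-0.26,-0.96,0],"turn":[0.24,-0.8,0],"hand":-1},{"linear":[-0.26,-0.96,-0.2],"turn":[0.24,-0.8,0],"hand":-1}]' >/dev/null
python3 -m inch '[{"linear":[-0.26,-0.96,-0.2],"turn":[0.24,-0.8,0],"hand":-1},{"linear":[0,0,0],"turn":[0.24,-0.8,0],"hand":-1},{"linear":[0,0,0],"turn":[0,0,0],"hand":-1},{"linear":[0,0,0],"turn":[0,0,0],"hand":-1}]'
python3 - <<'E'
from h import *
s,M=ax();print(s["tool_pos"],M[:,0],M[:,1],"foot",s["tool_pos"]+130*M[:,0],s["q"]);print(mug())
im=vision.camera("wrist");save(im,"w4.png")
E
```

```text
(array([552.94624371, -26.41369153, 100.        ]), np.float32(96.95))
clock: 9.52
tool_pos: [535.5, -53.8, 255.5]
eef_rot: [0.81, -0.086, 0.568, 0.121]
wrist_force: [0.3, -0.4, 0.1]
grip_width: 10.1
[535.49820515 -53.8474448  255.45536797] [ 0.32624469  0.09859415 -0.94012956] [-0.29476138  0.95556864 -0.00207509] foot [577.91001445 -41.0302049  133.23852464] [-0.26053637 -0.20647179  2.09379119  0.21963644  0.96664063 -2.22981303]
(array([470.69814077, -90.34220511, 100.        ]), np.float32(121.1))
```

View pics/w4.png

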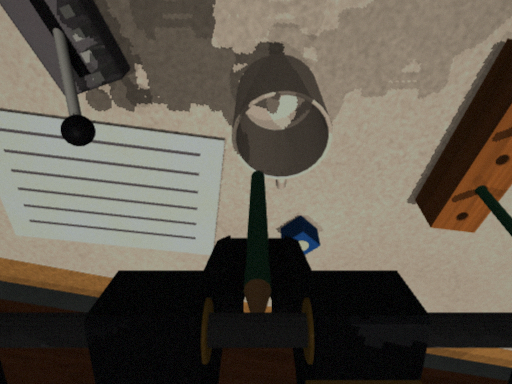

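The wrist view shows the rim centred at about (282,134), the handle at (280,184), and the pencil foot at (259,176). I'll compare these with the calibration.

Run:
```python
from h import *
s,M=ax();c=cam("wrist",s);f=s["tool_pos"]+130*M[:,0]
print("mug",plane(c,(282,134),100),"rim L,R,bottom",plane(c,(234,134),100),plane(c,(330,134),100),plane(c,(282,177),100),"handle",plane(c,(281,186),85),"foot pred",proj(c,f), plane(c,(259,176),f[2]))
```

```text
mug [548.37960284 -27.59913293 100.        ] rim L,R,bottom [560.9016423  -67.92957308 100.        ] [535.86613669  12.70369471 100.        ] [592.27946692 -11.82206678 100.        ] handle [613.39429329  -4.45053353  85.        ] foot pred [257.52089277 180.05717135] [574.48463613 -40.70680682 134.01186818]
```

```bash
python3 -m inch '[{"linear":[0,0.08,-0.6],"turn":[0,0,0],"hand":-1},{"linear":[0,0,-0.6],"turn":[0,0,0],"hand":-1},{"linear":[0,0,-0.6],"turn":[0,0,0],"hand":-1},{"linear":[0,0,-0.5],"turn":[0,0,0],"hand":-1},{"linear":[0,0,-0.16],"turn":[0,0,0],"hand":-1}]'
python3 -m inch '[{"linear":[0,0,0],"turn":[0,0,0],"hand":-1},{"linear":[0,0,0],"turn":[0,0,0],"hand":-1}]'
```

```text
clock: 10.25
tool_pos: [535.1, -48.9, 131.2]
eef_rot: [0.809, -0.086, 0.568, 0.122]
wrist_force: [0.3, 0.3, 0.2]
grip_width: 10.2
clock: 10.5
tool_pos: [536.9, -50.2, 134.7]
eef_rot: [0.811, -0.087, 0.566, 0.121]
wrist_force: [-0.0, -0.2, -0.5]
grip_width: 10.7
```

```bash
python3 -m inch '[{"linear":[0,0,-0.06],"turn":[0,0,0],"hand":-1},{"linear":[0,0,0],"turn":[0,0,0],"hand":-0.4},{"linear":[0,0,0],"turn":[0,0,0],"hand":-0.4},{"linear":[0,0,0],"turn":[0,0,0],"hand":-0.4},{"linear":[0,0,0],"turn":[0,0,0],"hand":-0.4}]'
python3 -m inch '[{"linear":[0,0,0.4],"turn":[0,0,0],"hand":-0.4},{"linear":[0,0,0.8],"turn":[0,0,0],"hand":-0.4},{"linear":[0,0,0.9],"turn":[0,0,0],"hand":-0.4},{"linear":[0,0,0.4],"turn":[0,0,0],"hand":-0.4},{"linear":[0,0,0],"turn":[0,0,0],"hand":-0.4}]'
python3 - <<'E'
from h import *
s,M=ax();print(s["tool_pos"])
im=vision.camera("wrist");a=vision.camera("side")
b=cv2.resize(a[130:270,215:315],(343,480),interpolation=cv2.INTER_CUBIC)
save(np.hstack([cv2.copyMakeBorder(im[:290,100:500],0,190,0,0,cv2.BORDER_CONSTANT),b]),"w5.png")
E
```

```text
clock: 11.12
tool_pos: [535.7, -50.2, 130.3]
eef_rot: [0.81, -0.086, 0.567, 0.121]
wrist_force: [0.1, 0.4, 0.9]
grip_width: 26.2
clock: 11.75
tool_pos: [537.0, -50.5, 257.8]
eef_rot: [0.812, -0.087, 0.565, 0.121]
wrist_force: [-0.8, 0.3, 0.4]
grip_width: 26.1
[537.02416555 -50.5404219  257.80421219]
```

View pics/w5.png

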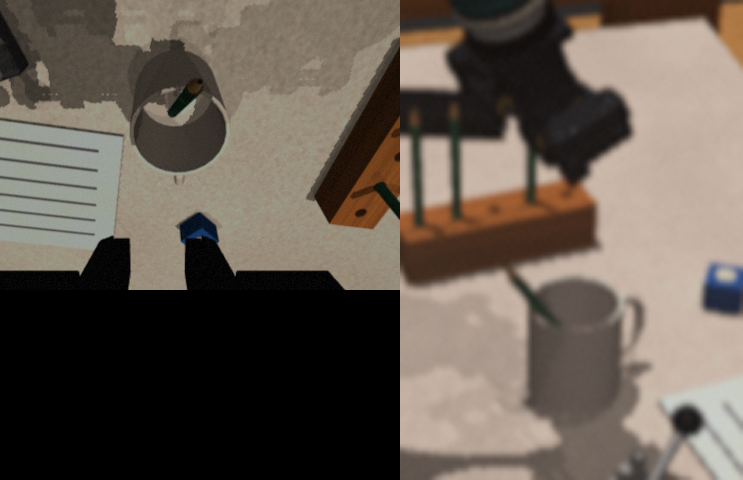

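Pencil 1 leans over the rim on the side away from the handle. Its tip is at about wrist (297,83) and its foot at about (270,116).

```bash
cat >> h.py <<'E'
U=np.array([.957,.29,0]);V=np.array([-.29,.957,0])
def inmug(p,C=(552,-27,0)):
    d=np.array(p)-np.array(C); return np.round([d@U,d@V,p[2]],1)
E
python3 - <<'E'
from h import *
s,M=ax();c=cam("wrist",s);S=cam("side")
t,e=tri(c,(297,83),S,(247.9,208.1));f=plane(c,(270,116),9)
print("tip (along handle dir, side, z)",inmug(t),e,"foot",inmug(f),np.linalg.norm(t-f))
print(s["tool_pos"]);
E
```

```text
tip (along handle dir, side, z) [-64.7   5.8 153.9] 11.00996331736006 foot [21.8 -3.2  9. ] 169.03893610132027
[535.10711889 -50.06806762 254.18978189]
```

```bash
python3 -m inch '[{"linear":[0,0.9,0],"turn":[-0.24,0.8,0],"hand":-0.1},{"linear":[0.17,0.93,0],"turn":[-0.24,0.8,0],"hand":-0.1},{"linear":[0.17,0.93,0],"turn":[-0.24,0.8,0],"hand":-0.1},{"linear":[0.17,0.93,0],"turn":[-0.24,0.8,0],"hand":-0.1},{"linear":[0.16,0.93,0],"turn":[0,0,-0.72],"hand":-0.1}]' >/dev/null
python3 -m inch '[{"linear":[0,0.93,0],"turn":[0,0,-0.72],"hand":-0.1},{"linear":[0,0,0],"turn":[0,0,0],"hand":-0.1},{"linear":[0,0,0],"turn":[0,0,0],"hand":-0.1}]'
python3 - <<'E'
from h import *
s,M=ax();print(s["tool_pos"],np.degrees(np.arctan2(M[1,1],M[0,1])),M[:,0])
c=cam("wrist",s);im=vision.camera("wrist")
# dark green pixels near prediction
hsv=cv2.cvtColor(im,cv2.COLOR_RGB2HSV)
m=cv2.inRange(hsv,(50,80,10),(95,255,140));m[235:]=0
n,l,st,ce=cv2.connectedComponentsWithStats(m)
print([(st[i].tolist(),ce[i].round(1).tolist()) for i in range(1,n) if st[i,4]>60])
for x,y in((572,225.6),(489,213.4)): print(proj(c,(x,y,193)),proj(c,(x,y,175)),proj(c,(x,y,55)))
print(mug())
E
```

```text
clock: 12.85
tool_pos: [568.2, 226.8, 253.2]
eef_rot: [0.704, -0.053, 0.706, 0.052]
wrist_force: [0.2, 0.3, 0.7]
grip_width: 39.8
[568.23989686 226.8307301  253.15900911] 98.59026582572737 [-0.00304253 -0.00164101 -0.99999403]
[([253, 12, 15, 28, 283], [259.6, 25.7]), ([0, 91, 19, 25, 203], [7.9, 103.1]), ([253, 160, 13, 40, 413], [258.8, 180.2])]
[254.95357469 215.11873865] [255.13560538 205.49332816] [255.89716097 165.2238257 ]
[255.16753413  80.24426049] [255.35427124  80.31755927] [256.09916372  80.60994738]
(array([552.30777335, -26.42577335, 100.        ]), np.float32(97.1))
```

```bash
python3 -m inch '[{"linear":[0.02,0.02,-0.6],"turn":[0,0,0],"hand":-0.1},{"linear":[0,0,-0.8],"turn":[0,0,0],"hand":-0.1},{"linear":[0,0,-0.8],"turn":[0,0,0],"hand":-0.1},{"linear":[0,0,0],"turn":[0,0,0],"hand":-0.1}]' 15 >/dev/null
python3 -m inch '[{"linear":[0,0,0],"turn":[0,0,0],"hand":-1},{"linear":[0,0,0],"turn":[0,0,0],"hand":-1},{"linear":[0,0,0],"turn":[0,0,0],"hand":-1},{"linear":[0,0,0],"turn":[0,0,0],"hand":-1}]' 15
python3 -m inch '[{"linear":[0,0,0.5],"turn":[0,0,0],"hand":-1},{"linear":[0,0,0.6],"turn":[0,0,0],"hand":-1},{"linear":[0,0,0.8],"turn":[0,0,0],"hand":-1},{"linear":[0,0,0.8],"turn":[0,0,0],"hand":-1},{"linear":[0,-0.5,0],"turn":[0,0,0],"hand":-1}]' 15
python3 -m inch '[{"linear":[-0.15,-0.9,0],"turn":[0,0,0.72],"hand":-1},{"linear":[-0.15,-0.9,0],"turn":[0,0,0.72],"hand":-1},{"linear":[-0.2,-0.9,0],"turn":[0.24,-0.8,0],"hand":-1},{"linear":[-0.2,-0.9,-0.2],"turn":[0.24,-0.8,0],"hand":-1},{"linear":[-0.2,-0.84,-0.2],"turn":[0.24,-0.8,0],"hand":-1}]' >/dev/null
python3 -m inch '[{"linear":[0,0,0],"turn":[0.24,-0.8,0],"hand":-1},{"linear":[0,0,0],"turn":[0,0,0],"hand":-1},{"linear":[0,0,0],"turn":[0,0,0],"hand":-1}]'
python3 - <<'E'
from h import *
s,M=ax();f=s["tool_pos"]+130*M[:,0];c=cam("wrist",s)
print(s["tool_pos"],M[:,0],"foot in mug",inmug(f),proj(c,f))
im=vision.camera("wrist");save(im[:290,80:],"w6.png")
E
```

```text
clock: 13.95
tool_pos: [571.3, 228.8, 147.1]
eef_rot: [0.706, -0.052, 0.704, 0.053]
wrist_force: [-0.2, -0.2, 4.8]
grip_width: 9.9
clock: 14.58
tool_pos: [572.3, 205.0, 285.3]
eef_rot: [0.708, -0.052, 0.702, 0.054]
wrist_force: [0.9, -0.3, -0.5]
grip_width: 10.4
clock: 15.58
tool_pos: [525.6, -18.4, 260.9]
eef_rot: [0.81, -0.087, 0.567, 0.121]
wrist_force: [-1.0, 0.4, -0.8]
grip_width: 10.1
[525.56657016 -18.44987603 260.88919489] [ 0.32816264  0.09820004 -0.93950308] foot in mug [ 21.7  15.7 138.8] [257.52048033 180.05785219]
```

View pics/w6.png

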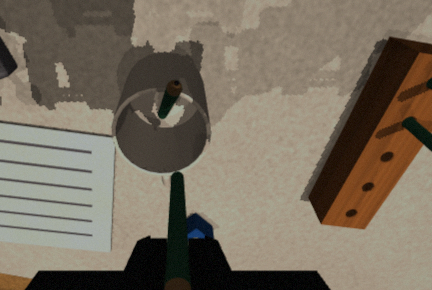

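Pencil 2 is held, with its foot at (22,16) in mug coordinates and clear of pencil 1. I'll lower and release it.

```bash
python3 -m inch '[{"linear":[0,0.02,-0.6],"turn":[0,0,0],"hand":-1},{"linear":[0,0,-0.6],"turn":[0,0,0],"hand":-1},{"linear":[0,0,-0.6],"turn":[0,0,0],"hand":-1},{"linear":[0,0,-0.5],"turn":[0,0,0],"hand":-1},{"linear":[0,0,-0.2],"turn":[0,0,0],"hand":-1}]' >/dev/null
python3 -m inch '[{"linear":[0,0,0],"turn":[0,0,0],"hand":-1},{"linear":[0,0,0],"turn":[0,0,0],"hand":-0.4},{"linear":[0,0,0],"turn":[0,0,0],"hand":-0.4},{"linear":[0,0,0],"turn":[0,0,0],"hand":-0.4},{"linear":[0,0,0],"turn":[0,0,0],"hand":-0.4}]'
python3 -m inch '[{"linear":[0,0,0.4],"turn":[0,0,0],"hand":-0.4},{"linear":[0,0,0.8],"turn":[0,0,0],"hand":-0.4},{"linear":[0,0,0.9],"turn":[0,0,0],"hand":-0.4},{"linear":[0,0,0.4],"turn":[0,0,0],"hand":-0.4},{"linear":[0,0,0],"turn":[0,0,0],"hand":-0.4}]'
python3 - <<'E'
from h import *
s,M=ax();print(s["tool_pos"])
im=vision.camera("wrist");a=vision.camera("side")
b=cv2.resize(a[170:250,225:305],(320,320),interpolation=cv2.INTER_CUBIC)
w=cv2.resize(im[:160,160:360],(400,320),interpolation=cv2.INTER_CUBIC)
save(np.hstack([w,b]),"w7.png")
E
```

```text
clock: 16.88
tool_pos: [525.3, -17.8, 135.6]
eef_rot: [0.811, -0.087, 0.566, 0.121]
wrist_force: [-0.1, 0.2, -0.2]
grip_width: 26.5
clock: 17.5
tool_pos: [526.5, -18.0, 262.9]
eef_rot: [0.812, -0.087, 0.565, 0.121]
wrist_force: [0.0, -0.5, -1.6]
grip_width: 26.5
[526.48974482 -17.95373674 262.87539052]
```

View pics/w7.png

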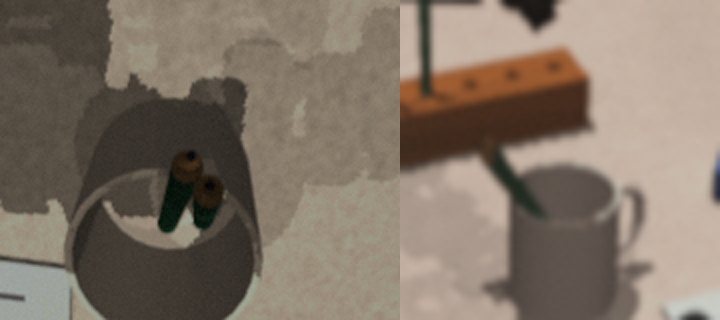

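Both pencils lean away from the handle. On to the third pencil.

```bash
python3 -m inch '[{"linear":[-0.1,0.75,0],"turn":[-0.24,0.8,0],"hand":-0.1},{"linear":[-0.16,0.78,0],"turn":[-0.24,0.8,0],"hand":-0.1},{"linear":[-0.16,0.78,0],"turn":[-0.24,0.8,0],"hand":-0.1},{"linear":[-0.16,0.78,0],"turn":[-0.24,0.8,0],"hand":-0.1},{"linear":[-0.16,0.78,-0.1],"turn":[0,0,-0.72],"hand":-0.1}]' >/dev/null
python3 -m inch '[{"linear":[0,0.78,-0.1],"turn":[0,0,-0.72],"hand":-0.1},{"linear":[0,0,0],"turn":[0,0,0],"hand":-0.1},{"linear":[0,0,0],"turn":[0,0,0],"hand":-0.1}]'
cat >> h.py <<'E'
def green(pts):
    s,M=ax();print(s["tool_pos"],np.degrees(np.arctan2(M[1,1],M[0,1])),M[:,0])
    c=cam("wrist",s);im=vision.camera("wrist");hsv=cv2.cvtColor(im,cv2.COLOR_RGB2HSV)
    m=cv2.inRange(hsv,(50,80,10),(95,255,140));m[235:]=0
    n,l,st,ce=cv2.connectedComponentsWithStats(m)
    print([(st[i].tolist(),ce[i].round(1).tolist()) for i in range(1,n) if st[i,4]>60])
    for x,y in pts: print(proj(c,(x,y,175)),proj(c,(x,y,55)))
    return im
E
python3 -c "
from h import *
green([(489,213.4),(447.4,207.2)]);print(mug())"
```

```text
clock: 18.6
tool_pos: [487.3, 214.2, 248.5]
eef_rot: [0.704, -0.053, 0.706, 0.052]
wrist_force: [0.1, 0.3, 1.0]
grip_width: 39.6
[487.32981032 214.24090684 248.53432772] 98.59307399080116 [-0.00270847 -0.0016183  -0.99999502]
[([254, 117, 14, 22, 211], [259.8, 127.1]), ([254, 158, 13, 42, 426], [259.6, 179.3]), ([0, 167, 29, 24, 299], [11.2, 178.8])]
[256.09893945 205.0727386 ] [256.55818163 164.32150241]
[256.13442939 144.5028148 ] [256.599217   122.84881643]
(array([551.66932115, -26.43785482, 100.        ]), np.float32(99.65))
```

```bash
python3 -m inch '[{"linear":[-0.02,0.02,-0.5],"turn":[0,0,0],"hand":-0.1},{"linear":[0,0,-0.8],"turn":[0,0,0],"hand":-0.1},{"linear":[0,0,-0.8],"turn":[0,0,0],"hand":-0.1},{"linear":[0,0,0],"turn":[0,0,0],"hand":-0.1}]' 15 >/dev/null
python3 -m inch '[{"linear":[0,0,0],"turn":[0,0,0],"hand":-1},{"linear":[0,0,0],"turn":[0,0,0],"hand":-1},{"linear":[0,0,0],"turn":[0,0,0],"hand":-1},{"linear":[0,0,0],"turn":[0,0,0],"hand":-1}]' 15
python3 -m inch '[{"linear":[0,0,0.5],"turn":[0,0,0],"hand":-1},{"linear":[0,0,0.6],"turn":[0,0,0],"hand":-1},{"linear":[0,0,0.8],"turn":[0,0,0],"hand":-1},{"linear":[0,0,0.8],"turn":[0,0,0],"hand":-1},{"linear":[0,-0.5,0],"turn":[0,0,0],"hand":-1}]' 15
python3 -m inch '[{"linear":[0.2,-0.95,0],"turn":[0,0,0.72],"hand":-1},{"linear":[0.2,-0.95,0],"turn":[0,0,0.72],"hand":-1},{"linear":[0.2,-0.95,0],"turn":[0.24,-0.8,0],"hand":-1},{"linear":[0.15,-0.95,-0.2],"turn":[0.24,-0.8,0],"hand":-1},{"linear":[0.15,-0.95,-0.2],"turn":[0.24,-0.8,0],"hand":-1}]' >/dev/null
python3 -m inch '[{"linear":[0,0,0],"turn":[0.24,-0.8,0],"hand":-1},{"linear":[0,0,0],"turn":[0,0,0],"hand":-1},{"linear":[0,0,0],"turn":[0,0,0],"hand":-1}]'
python3 - <<'E'
from h import *
s,M=ax();f=s["tool_pos"]+131*M[:,0];c=cam("wrist",s)
print(s["tool_pos"],M[:,0],"foot in mug",inmug(f))
im=vision.camera("wrist");save(im[:290,80:],"w8.png")
E
```

```text
clock: 19.7
tool_pos: [488.3, 216.3, 146.9]
eef_rot: [0.706, -0.052, 0.704, 0.053]
wrist_force: [0.0, 0.5, 4.7]
grip_width: 10.2
clock: 20.32
tool_pos: [489.3, 192.4, 284.9]
eef_rot: [0.708, -0.052, 0.702, 0.054]
wrist_force: [-0.4, -0.4, -0.2]
grip_width: 10.2
clock: 21.32
tool_pos: [532.4, -46.4, 260.8]
eef_rot: [0.81, -0.087, 0.567, 0.121]
wrist_force: [-0.3, 0.0, 0.0]
grip_width: 10.4
[532.4189666  -46.42898546 260.8059757 ] [ 0.32804667  0.09816421 -0.93954732] foot in mug [ 20.5 -13.1 137.7]
```

View pics/w8.png

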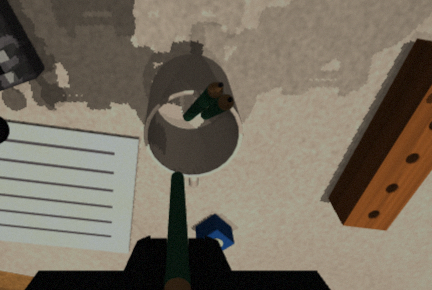

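The two placed pencils lie towards the mug's +v side (tips at 218,88 and 228,100 in the crop). The third is held over the free side, so I lower and release it.

```bash
python3 -m inch '[{"linear":[0.02,-0.06,-0.6],"turn":[0,0,0],"hand":-1},{"linear":[0,0,-0.6],"turn":[0,0,0],"hand":-1},{"linear":[0,0,-0.6],"turn":[0,0,0],"hand":-1},{"linear":[0,0,-0.5],"turn":[0,0,0],"hand":-1},{"linear":[0,0,-0.2],"turn":[0,0,0],"hand":-1}]' >/dev/null
python3 -m inch '[{"linear":[0,0,0],"turn":[0,0,0],"hand":-1},{"linear":[0,0,0],"turn":[0,0,0],"hand":-0.4},{"linear":[0,0,0],"turn":[0,0,0],"hand":-0.4},{"linear":[0,0,0],"turn":[0,0,0],"hand":-0.4},{"linear":[0,0,0],"turn":[0,0,0],"hand":-0.4}]'
python3 -m inch '[{"linear":[0,0,0.4],"turn":[0,0,0],"hand":-0.4},{"linear":[0,0,0.8],"turn":[0,0,0],"hand":-0.4},{"linear":[0,0,0.9],"turn":[0,0,0],"hand":-0.4},{"linear":[0,0,0.4],"turn":[0,0,0],"hand":-0.4},{"linear":[0,0,0],"turn":[0,0,0],"hand":-0.4}]'
python3 - <<'E'
from h import *
s,M=ax();print(s["tool_pos"])
im=vision.camera("wrist");a=vision.camera("side")
b=cv2.resize(a[170:250,225:305],(320,320),interpolation=cv2.INTER_CUBIC)
w=cv2.resize(im[:160,160:360],(400,320),interpolation=cv2.INTER_CUBIC)
save(np.hstack([w,b]),"w9.png")
E
```

```text
clock: 22.62
tool_pos: [533.4, -49.8, 135.7]
eef_rot: [0.811, -0.087, 0.566, 0.121]
wrist_force: [-0.6, 0.3, 0.4]
grip_width: 26.4
clock: 23.25
tool_pos: [534.5, -50.1, 262.8]
eef_rot: [0.812, -0.087, 0.565, 0.121]
wrist_force: [-0.1, -0.3, 0.4]
grip_width: 26.4
[534.48152491 -50.07458451 262.84439563]
```

View pics/w9.png

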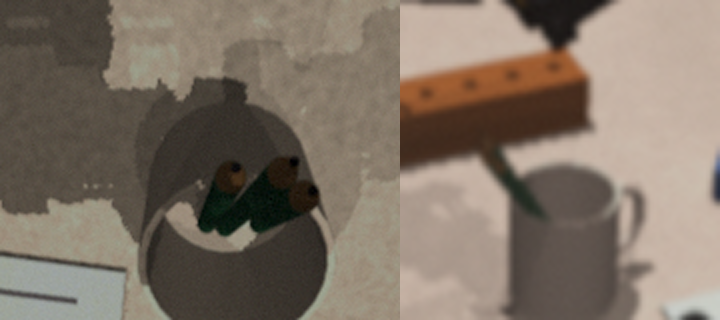

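Three pencils are in, and the left side (−v) is still free. Now the fourth.

```bash
python3 -c "
from h import *
c=cam('wrist');print([inmug(plane(c,p,z)) for p,z in(((262,114),10),((271,114),10),((288,114),10),((275,84),155),((306,81),155))])"
python3 -m inch '[{"linear":[-0.3,0.86,0],"turn":[-0.24,0.8,0],"hand":-0.1},{"linear":[-0.3,0.86,0],"turn":[-0.24,0.8,0],"hand":-0.1},{"linear":[-0.3,0.86,0],"turn":[-0.24,0.8,0],"hand":-0.1},{"linear":[-0.3,0.86,0],"turn":[-0.24,0.8,0],"hand":-0.1},{"linear":[-0.3,0.86,-0.1],"turn":[0,0,-0.72],"hand":-0.1}]' >/dev/null
python3 -m inch '[{"linear":[-0.26,0.88,-0.1],"turn":[0,0,-0.72],"hand":-0.1},{"linear":[0,0,0],"turn":[0,0,0],"hand":-0.1},{"linear":[0,0,0],"turn":[0,0,0],"hand":-0.1}]' 
python3 -c "
from h import *
green([(447.4,207.2)]);print(mug())"
```

```text
[array([ 19.1, -11. ,  10. ]), array([19. , -0.8, 10. ]), array([18.9, 18.6, 10. ]), array([-70.4,  -5.3, 155. ]), array([-72.5,  14.4, 155. ])]
clock: 24.35
tool_pos: [444.5, 208.8, 248.7]
eef_rot: [0.704, -0.054, 0.706, 0.053]
wrist_force: [0.3, -0.3, -0.3]
grip_width: 39.3
[444.49689098 208.75237435 248.68552743] 98.60426245860484 [-0.00229128 -0.00162748 -0.99999605]
[([253, 159, 13, 42, 430], [258.7, 180.4]), ([0, 209, 35, 21, 389], [13.2, 219.9])]
[254.82421986 206.46602278] [255.70920138 165.26680844]
(array([548.41584087, -23.31008939, 100.        ]), np.float32(95.75))
```

```bash
python3 -m inch '[{"linear":[0,0.02,-0.5],"turn":[0,0,0],"hand":-0.1},{"linear":[0,0,-0.8],"turn":[0,0,0],"hand":-0.1},{"linear":[0,0,-0.8],"turn":[0,0,0],"hand":-0.1},{"linear":[0,0,0],"turn":[0,0,0],"hand":-0.1}]' 15 >/dev/null
python3 -m inch '[{"linear":[0,0,0],"turn":[0,0,0],"hand":-1},{"linear":[0,0,0],"turn":[0,0,0],"hand":-1},{"linear":[0,0,0],"turn":[0,0,0],"hand":-1},{"linear":[0,0,0],"turn":[0,0,0],"hand":-1}]' 15
python3 -m inch '[{"linear":[0,0,0.5],"turn":[0,0,0],"hand":-1},{"linear":[0,0,0.6],"turn":[0,0,0],"hand":-1},{"linear":[0,0,0.8],"turn":[0,0,0],"hand":-1},{"linear":[0,0,0.8],"turn":[0,0,0],"hand":-1},{"linear":[0,-0.5,0],"turn":[0,0,0],"hand":-1}]' 15
python3 -m inch '[{"linear":[0.33,-0.97,0],"turn":[0,0,0.72],"hand":-1},{"linear":[0.33,-0.97,0],"turn":[0,0,0.72],"hand":-1},{"linear":[0.33,-0.97,0],"turn":[0.24,-0.8,0],"hand":-1},{"linear":[0.33,-0.97,-0.2],"turn":[0.24,-0.8,0],"hand":-1},{"linear":[0.33,-0.97,-0.2],"turn":[0.24,-0.8,0],"hand":-1}]' >/dev/null
python3 -m inch '[{"linear":[0,0,0],"turn":[0.24,-0.8,0],"hand":-1},{"linear":[0,0,0],"turn":[0,0,0],"hand":-1},{"linear":[0,0,0],"turn":[0,0,0],"hand":-1}]'
python3 - <<'E'
from h import *
s,M=ax();f=s["tool_pos"]+133*M[:,0];c=cam("wrist",s)
print(s["tool_pos"],M[:,0],"foot in mug",inmug(f))
im=vision.camera("wrist");save(cv2.resize(im[:230,100:400],None,fx=2.5,fy=2.5,interpolation=cv2.INTER_CUBIC),"w10.png")
# expected rim if mug at (552,-27) vs (548.4,-23.3)
for C in((552,-27),(548.4,-23.3)):
    P=[proj(c,(C[0]+45*np.cos(a),C[1]+45*np.sin(a),100)) for a in np.arange(0,6.28,.1)];P=np.array(P);print((P.min(0)-[100,0])*2.5,(P.max(0)-[100,0])*2.5)
E
```

```text
clock: 25.45
tool_pos: [446.3, 210.8, 146.8]
eef_rot: [0.706, -0.052, 0.704, 0.053]
wrist_force: [0.3, -0.6, 4.7]
grip_width: 10.1
clock: 26.08
tool_pos: [447.3, 186.9, 284.7]
eef_rot: [0.708, -0.052, 0.702, 0.054]
wrist_force: [0.1, -0.2, -0.3]
grip_width: 10.5
clock: 27.08
tool_pos: [527.8, -56.8, 260.7]
eef_rot: [0.81, -0.087, 0.567, 0.121]
wrist_force: [0.3, 0.4, -0.3]
grip_width: 10.4
[527.8090987  -56.84366102 260.69299228] [ 0.327834    0.09827035 -0.93961045] foot in mug [ 13.7 -21.7 135.7]
[330.27939606 242.10868034] [577.85713445 458.4443144 ]
[342.63365675 235.32201314] [591.53791417 453.71745998]
```

View pics/w10.png

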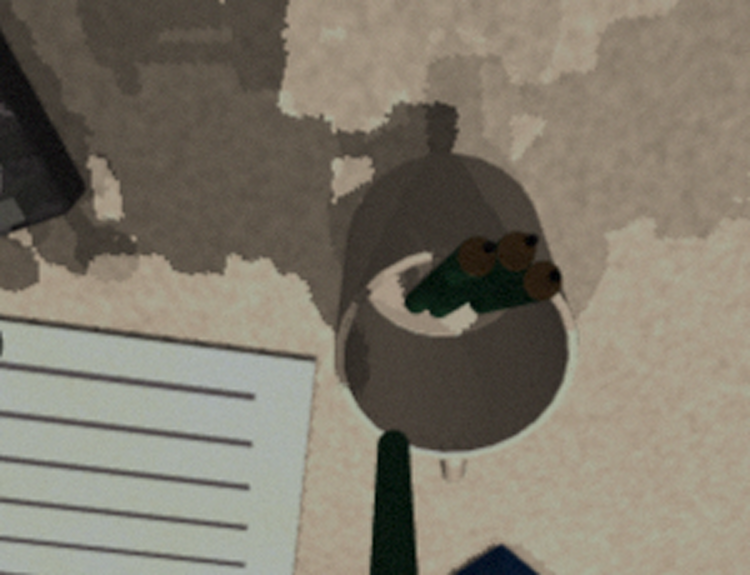

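The rim spans 337–577 with its bottom at 452, about 1 mm from the assumed mug position, so the mug has not moved. The left side is free; I lower and release the fourth.

```bash
python3 -m inch '[{"linear":[0.06,0,-0.6],"turn":[0,0,0],"hand":-1},{"linear":[0,0,-0.6],"turn":[0,0,0],"hand":-1},{"linear":[0,0,-0.6],"turn":[0,0,0],"hand":-1},{"linear":[0,0,-0.5],"turn":[0,0,0],"hand":-1},{"linear":[0,0,-0.2],"turn":[0,0,0],"hand":-1}]' >/dev/null
python3 -m inch '[{"linear":[0,0,0],"turn":[0,0,0],"hand":-1},{"linear":[0,0,0],"turn":[0,0,0],"hand":-0.4},{"linear":[0,0,0],"turn":[0,0,0],"hand":-0.4},{"linear":[0,0,0],"turn":[0,0,0],"hand":-0.4},{"linear":[0,0,0],"turn":[0,0,0],"hand":-0.4}]'
python3 -m inch '[{"linear":[0,0,0.4],"turn":[0,0,0],"hand":-0.4},{"linear":[0,0,0.8],"turn":[0,0,0],"hand":-0.4},{"linear":[0,0,0.9],"turn":[0,0,0],"hand":-0.4},{"linear":[0,0,0.4],"turn":[0,0,0],"hand":-0.4},{"linear":[0,0,0],"turn":[0,0,0],"hand":-0.4}]'
python3 -m inch '[{"linear":[0,0,0],"turn":[0,0,0],"hand":-0.4},{"linear":[0,0,0],"turn":[0,0,0],"hand":-0.4}]'
python3 - <<'E'
from h import *
s,M=ax();print(s["tool_pos"])
c=cam("wrist",s);im=vision.camera("wrist");a=vision.camera("side")
b=cv2.resize(a[170:275,215:310],(362,400),interpolation=cv2.INTER_CUBIC)
w=cv2.resize(im[:200,140:360],(440,400),interpolation=cv2.INTER_CUBIC)
save(np.hstack([w,b])[:,:800],"w11.png")
np.save("w11T.npy",c[1])
E
```

```text
clock: 28.38
tool_pos: [530.9, -57.3, 135.7]
eef_rot: [0.811, -0.087, 0.566, 0.121]
wrist_force: [0.5, 0.9, 0.2]
grip_width: 26.2
clock: 29.0
tool_pos: [532.0, -57.6, 262.9]
eef_rot: [0.812, -0.087, 0.565, 0.121]
wrist_force: [-0.2, 0.8, -0.5]
grip_width: 26.7
clock: 29.25
tool_pos: [529.6, -56.9, 258.1]
eef_rot: [0.809, -0.086, 0.568, 0.122]
wrist_force: [0.9, -0.1, -0.3]
grip_width: 26.7
[529.61995953 -56.92833305 258.07778754]
```

View pics/w11.png

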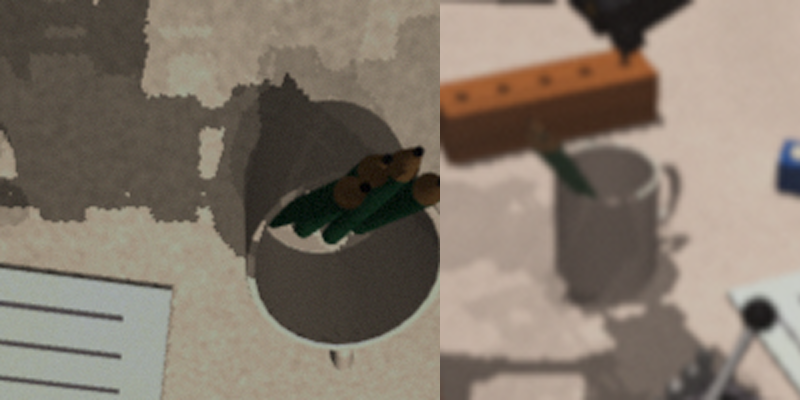

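Run:
```python
from h import *
c=(vision.camera_info("wrist"),np.load("w11T.npy"))
for u,v in((366,187),(388,158),(418,151),(438,182)):
    p=(140+u/2,v/2);print([inmug(plane(c,p,z),(551,-26,0)) for z in(145,160,175)])
for u,v in((272,222),(298,233),(328,238)):print("foot",inmug(plane(c,(140+u/2,v/2),10),(551,-26,0)))
```

```text
[array([-65.1,  20.9, 145. ]), array([-71.2,  17.8, 160. ]), array([-77.2,  14.8, 175. ])]
[array([-75.1,  26.9, 145. ]), array([-80.5,  23.5, 160. ]), array([-85.8,  20. , 175. ])]
[array([-77.5,  36.5, 145. ]), array([-82.7,  32.4, 160. ]), array([-87.9,  28.3, 175. ])]
[array([-67.,  45., 145.]), array([-72.9,  40.4, 160. ]), array([-78.8,  35.7, 175. ])]
foot [10.  -2.4 10. ]
foot [16.7 12.7 10. ]
foot [19.8 30.2 10. ]
```

Pencil tips are well to the −handle side. But the rim has moved about 29 px in the wrist view, so the mug was knocked 2–3 cm aside around the release. I'll check that it has settled, and its handle direction, without another viewing.

```bash
python3 -m inch '[{"linear":[0,0,0.3],"turn":[-0.24,0.8,0],"hand":0.05},{"linear":[0.2,-0.4,0],"turn":[-0.24,0.8,0],"hand":0.05},{"linear":[0.2,-0.4,0],"turn":[-0.24,0.8,0],"hand":0.05},{"linear":[0.2,-0.4,0],"turn":[-0.24,0.8,0],"hand":0.05},{"linear":[0.2,-0.4,0],"turn":[0,0,-1],"hand":0.05}]' >/dev/null
python3 -m inch '[{"linear":[0.2,-0.4,0],"turn":[0,0,-1],"hand":0.05},{"linear":[0.2,-0.4,0],"turn":[0,0,-1],"hand":0.05},{"linear":[0.2,-0.4,0],"turn":[0,0,-1],"hand":0.05},{"linear":[0.1,-0.15,0],"turn":[0,0,-1],"hand":0.05},{"linear":[0,0,0],"turn":[0,0,-1],"hand":0.05}]' >/dev/null
python3 -m inch '[{"linear":[0,0,-0.5],"turn":[0,0,-1],"hand":0.05},{"linear":[0,0,0],"turn":[0,0,-1],"hand":0.05},{"linear":[0,0,0],"turn":[0,0,-1],"hand":0.05},{"linear":[0,0,0],"turn":[0,0,-1],"hand":0.05},{"linear":[0,0,0],"turn":[0,0,-1],"hand":0.05}]' >/dev/null
python3 -m inch '[{"linear":[0,0,0],"turn":[0,0,-1],"hand":0.05},{"linear":[0,0,0],"turn":[0,0,0],"hand":0.05},{"linear":[0,0,0],"turn":[0,0,0],"hand":0.05}]'
python3 - <<'E'
from h import *
s,M=ax();print(s["tool_pos"],np.degrees(np.arctan2(M[1,1],M[0,1])),M[:,0])
c=cam("wrist",s);print("knob wrist",proj(c,(606,-204,91)))
im=vision.camera("wrist")
m=(im.max(2)<35).astype(np.uint8);m[230:]=0
n,l,st,ce=cv2.connectedComponentsWithStats(m);print([(st[i].tolist(),ce[i].round(1).tolist()) for i in range(1,n) if st[i,4]>150])
print(mug((541,-3)))
T=vision.camera("top");
save(np.hstack([cv2.resize(T[140:210,235:335],(571,400),interpolation=cv2.INTER_CUBIC),cv2.resize(im[100:290,200:300],(210,400))]),"t12.png")
E
```

```text
clock: 31.6
tool_pos: [605.5, -204.6, 249.6]
eef_rot: [0.628, 0.325, 0.628, -0.325]
wrist_force: [-0.2, 0.1, -0.2]
grip_width: 46.2
[ 605.53703961 -204.59183068  249.61819859] 35.255642290693515 [-7.64321539e-04  3.09147599e-04 -9.99999660e-01]
knob wrist [258.2421716  170.66721499]
[([495, 0, 17, 37, 499], [504.5, 16.0]), ([16, 15, 51, 25, 601], [42.5, 26.7]), ([134, 120, 138, 64, 2661], [210.4, 147.9])]
(array([534.01364376,  -4.87584677, 100.        ]), np.float32(98.3))
```

View pics/t12.png

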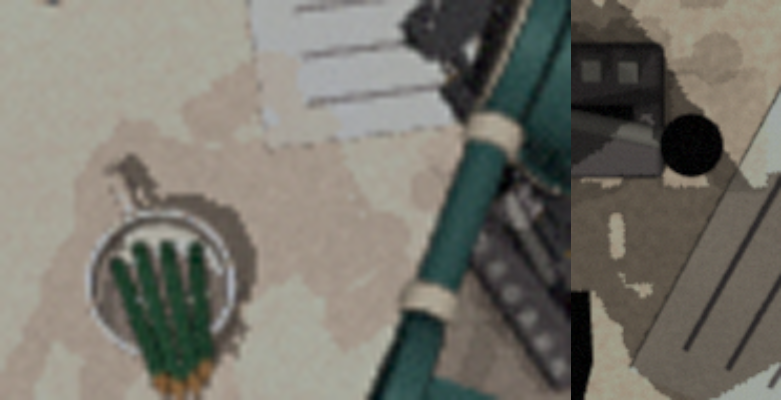

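All four pencils fan out opposite the handle, and the knob is where expected, at wrist (257,169). That was my 16th viewing, so further checks are numeric. Now the lever to upright.

```bash
python3 -m inch '[{"linear":[0,0,-0.9],"turn":[0,0,0],"hand":0.05},{"linear":[0,0,-0.9],"turn":[0,0,0],"hand":0.05},{"linear":[0,0,-0.9],"turn":[0,0,0],"hand":0.05},{"linear":[0,0,-0.6],"turn":[0,0,0],"hand":0.05},{"linear":[0,0,0],"turn":[0,0,0],"hand":0.05}]' 
python3 -m inch '[{"linear":[-0.2,-0.14,0.05],"turn":[0,0,0],"hand":0.05},{"linear":[-0.2,-0.14,0.1],"turn":[0,0,0],"hand":0.05},{"linear":[-0.2,-0.14,0.1],"turn":[0,0,0],"hand":0.05},{"linear":[-0.2,-0.14,0.1],"turn":[0,0,0],"hand":0.05},{"linear":[-0.2,-0.14,0.1],"turn":[0,0,0],"hand":0.05}]'
python3 -m inch '[{"linear":[-0.1,-0.07,0.05],"turn":[0,0,0],"hand":0.05},{"linear":[-0.1,-0.07,0],"turn":[0,0,0],"hand":0.05},{"linear":[-0.1,-0.07,0],"turn":[0,0,0],"hand":0.05},{"linear":[0,0,0],"turn":[0,0,0],"hand":0.05},{"linear":[0,0,0],"turn":[0,0,0],"hand":0.05}]'
```

```text
clock: 32.38
tool_pos: [603.1, -203.7, 81.9]
eef_rot: [0.625, 0.325, 0.63, -0.326]
wrist_force: [-0.0, -0.0, 0.5]
grip_width: 46.2
clock: 33.0
tool_pos: [556.1, -240.8, 110.1]
eef_rot: [0.629, 0.326, 0.626, -0.326]
wrist_force: [1.2, 0.7, 1.2]
grip_width: 46.3
clock: 33.62
tool_pos: [540.1, -250.0, 109.5]
eef_rot: [0.627, 0.326, 0.628, -0.326]
wrist_force: [0.1, -0.1, 0.2]
grip_width: 46.4
```

```bash
python3 -m inch '[{"linear":[-0.06,-0.04,0],"turn":[0,0,0],"hand":0.05},{"linear":[0,0,0],"turn":[0,0,0],"hand":0.05},{"linear":[0.12,0.08,0],"turn":[0,0,0],"hand":0.05},{"linear":[0,0,0],"turn":[0,0,0],"hand":0.2},{"linear":[0,0,0],"turn":[0,0,0],"hand":0.2}]'
python3 -m inch '[{"linear":[0,0,0.8],"turn":[0,0,0],"hand":0.2},{"linear":[0,0,0.8],"turn":[0,0,0],"hand":0.2},{"linear":[0,0,0.8],"turn":[0,0,0],"hand":0.2},{"linear":[0,0,0.4],"turn":[0,0,0],"hand":0.2},{"linear":[0,0,0],"turn":[0,0,0],"hand":0.2}]'
python3 -m inch '[{"linear":[0,0,0],"turn":[0,0,0],"hand":0.2},{"linear":[0,0,0],"turn":[0,0,0],"hand":0.2},{"linear":[0,0,0],"turn":[0,0,0],"hand":0.2}]'
python3 - <<'E'
from h import *
S=cam("side");a=vision.camera("side");d=np.array([.82,.57,0]);H=np.array([544,-247,25])
for q in(.73,.85,.97): print(q,proj(S,H+100*(np.sin(q-.85)*d+np.array([0,0,np.cos(q-.85)]))))
m=(a.max(2)<45).astype(np.uint8)
u,v=proj(S,H+[0,0,100]).astype(int);w=m[v-14:v+15,u-18:u+19];w=cv2.morphologyEx(w,cv2.MORPH_OPEN,np.ones((5,5)))
n,l,st,ce=cv2.connectedComponentsWithStats(w);print([(st[i].tolist(),ce[i]+[u-18,v-14]) for i in range(1,n)])
s=env.sense();c=cam("wrist",s);im=vision.camera("wrist");m=(im.max(2)<35).astype(np.uint8)
u,v=proj(c,H+[0,0,100]).astype(int);print("wrist pred",u,v,"0.97:",proj(c,H+100*(np.sin(.12)*d+np.array([0,0,.993]))))
w=cv2.morphologyEx(m[v-35:v+36,u-50:u+51],cv2.MORPH_OPEN,np.ones((13,13)));n,l,st,ce=cv2.connectedComponentsWithStats(w);print([(st[i].tolist(),ce[i]+[u-50,v-35]) for i in range(1,n)])
print(s["tool_pos"],mug((537,-5)))
# pencils: green mass relative to mug in top view
T=cam("top");t=vision.camera("top");h=cv2.cvtColor(t,cv2.COLOR_RGB2HSV);g=cv2.inRange(h,(50,80,10),(95,255,140));M=proj(T,(536,-5,100)).astype(int)
g=g[M[1]-25:M[1]+40,M[0]-30:M[0]+30];y,x=np.nonzero(g);print("green px",len(x),"rows",y.min()-25,y.max()-25,"cols",x.min()-30,x.max()-30)
E
```

```text
clock: 34.25
tool_pos: [543.8, -248.0, 110.2]
eef_rot: [0.628, 0.325, 0.628, -0.326]
wrist_force: [-0.2, 0.3, 0.8]
grip_width: 52.9
clock: 34.88
tool_pos: [544.5, -248.6, 251.8]
eef_rot: [0.629, 0.326, 0.626, -0.326]
wrist_force: [0.9, -0.5, -0.1]
grip_width: 52.6
clock: 35.25
tool_pos: [543.1, -247.8, 248.6]
eef_rot: [0.627, 0.326, 0.629, -0.326]
wrist_force: [-0.1, 0.1, 0.4]
grip_width: 53.2
0.73 [279.97291641 258.50718467]
0.85 [282.73155267 256.17550288]
0.97 [285.43469701 254.27708882]
[([17, 11, 5, 6, 30], array([283. , 255.5]))]
wrist pred 258 181 0.97: [273.33599025 181.21302165]
[([37, 18, 31, 32, 849], array([260.05889282, 179.46054181]))]
[ 543.18774389 -247.95478705  248.95702271] (array([534.43901144,  -4.86759003, 100.        ]), np.float32(96.5))
green px 181 rows -5 17 cols -7 9
```

Both views put the lever at about 0.86 rad, the mug reads within 1 mm of its last position, and the gripper is clear.

```bash
python3 -c "
from rig import order;print(order.job_done())"
```

```text
the job is handed in; nothing more can be done
None
```

The job is handed in at about 35 s of the 210 s allowed; no verdict was reported.

I pushed the grey dimmer's lever to the full stop, moved all four pencils present from the block into the mug, and then brought the lever to straight up. I did not touch the orange look-alikes, the can, the dart case or the chalk.

**Lever:** at full, the knob was within 0.3 px of its predicted side-view position and pushed back with about 11 N. At the end, both the side and wrist views put it at about 0.86–0.87 rad (target 0.85 ± 0.12).

**Pencils:** the last top view showed all four fanned out on the side opposite the handle. I estimate the tips at 60 mm or more from the mug's centre. That view came before the final lever move. After it, a green-pixel check still showed the pencils on that side of the mug.

**Disagreement:** the mug moved 2–3 cm around the release of the fourth pencil. I take this to be the announced knock, but the arm was close by then and I did not separate the two. It stayed upright with the same handle direction. Two readings about 4 s apart agreed within 1 mm, so it had settled. The circle detector also gave one reading 4 mm off, which the wrist view contradicted. I had no viewings left for a final picture, so the last checks were numeric only. I did not re-measure the can, dart case or chalk.

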